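# Rake packing chunks level in a crate tray

## Robot

A 6-joint arm with a two-finger parallel gripper is mounted at the origin on the work surface. World frame = base frame: x ahead of the robot, y to its left, z up, the work surface at z = 0. Lengths are in mm, angles in rad, forces in N, time in s.
With the tool pointing down it reaches from about 350 to 975 mm from the base axis. Payload 7.1 kg.
Tool frame: the origin (TCP) lies on the mounting face of the last link; the fingertips stand 182 mm ahead of it and the grasp point (between the pads) lies 163 mm ahead of it (ctrl.tcp_to_tips is the distance from the TCP to the fingertips, in mm); z points along the fingers, y is the direction in which the jaws open and shut (so a half turn about z gives the same grasp; the last joint's range is limited). The gripper opens to 88 mm and grips with 3 to 60 N. Pads are 20 mm wide; open, the fingers measure 115 mm over their backs; the gripper's body (75 mm by 178 mm) begins 61 mm behind the grasp point.
Start: joints at [1.149, 0.423, 1.63, -0, 1.089, -0.019], TCP at [244.966, 574.977, 404.675] pointing down, gripper open.
Joint ranges: [-3, 3], [-0.9, 2.11], [0.09, 2.58], [-1.31, 4.45], [0.11, 2.69], [-2.54, 2.54]. Speed limits (rad/s): [2.39, 2.39, 3.01, 3.14, 3.14, 3.14].

## Interface

Orientations are given as a rotation vector (axis times angle).
In Python, from workcell import ctrl gives the robot as it stands. The module is installed in compiled form; this text tells all that it offers.
- The arm moves only by the tool send_rows, never from a script. Its argument "commands" is a list of rows, each an object with "translation": the shift along the world's x, y, z normalised to -1 to 1, where 1 is 0.1 m, a list of three; "twist": the turn, a rotation vector about the world's x, y, z normalised to -1 to 1, where 1 is 0.5 rad, a list of three. A call has exactly 10 rows; each row is the pose to reach, as a shift and turn from the pose commanded when the call began; what a row does not reach only later rows make up. A row lasts 1/10 s, in which the tool goes at most 50 mm and 8.59 degrees, less where a joint would pass 70% of its speed; a pose out of reach is approached as far as the arm can. A call with a number of a shift or a turn outside -1 to 1 is refused whole. A call with a gripper value outside its range is refused whole. "grip" is the closure, from -1 (fully open) to 1 (shut), set as the call begins (left out, the last holds). The fingers move at their own pace and stop on an object; the grip force is fixed at half the most. Time passes only in rows, so rows that repeat a pose let the fingers close, or fill a call up. It gives the time, the measured TCP pose, the force and the opening at its end, in the units of the state.
- ctrl.get_obs(): the state, without advancing time (a new reading comes with each control period).
- ctrl.get_image(name): name is "scene" or "top"; returns a dict with "img" (384x512x3 uint8, red, green, blue), "intrinsics" (3x3 intrinsics, pixels), "dist" ([k1, k2, p1, p2, k3] as OpenCV has them; the pictures are not rectified), "cam_to_world" (4x4, takes a point from camera to world coordinates). Camera axes: x right, y down, z forward; pixel columns grow to the right and rows downward; lengths in mm; the calibration is good to about 2 mm. A picture is of the moment at which its call begins. There is no depth.
- ctrl.close_job(): hands the job in, once; it reports no verdict.
The state is a dict: "t": time; "qpos": joint angles; "qvel": joint speeds; "joint_torque": joint torques, N m; "ee_pos": TCP position; "orientation": TCP orientation; "ft_force": force on the tool from outside, world axes, zero at the start; "moment": the same for the moment, N m; "width": finger opening in mm.
Only numpy, scipy, OpenCV 4.12 (cv2) and the standard library are available. Lean on these libraries where they do the work, as an engineer would, in place of code of your own. Each camera call takes 0.05 s, during which the arm holds its last target. There are 200 camera calls.

## Task

Before food tubs can be packed, the wooden chunks heaped at the far end of the crate tray must be raked into one even layer. Take the rake from its stand, skim the three thick top chunks off the heap onto the bare board, then set the tines down behind them and draw them to the near end with the tines resting lightly on the springy board as they go, never pressing hard, and leave the three thin ones lying at the far end. Touch the chunks only with the rake, stand the rake back upright in its stand, let go, and leave the tubs and the tape alone.

Things in the scene. Friction and masses are not known exactly. Their poses are not given: they have to be found in the camera images.
- tray: Fixed open wooden crate tray, outside 240 (x) x 180 (y) x 64 high, walls 10 thick: the bed inside is 220 x 160. Origin: centre of its underside, on the work surface; z up. Its x axis points from the near end (with a small wooden lug outside) to the far end, where the chunks are heaped. Pushing the rake on tray or board over 10 N is too hard.
- bed_heap (a point): Tray-fixed point at tray x +55, z +34 mm: the top of the unloaded bed board under the heap's centre. The plywood board lies on springy foam and gives about 1 mm per 6 N pushed down. It slopes along tray x by an unknown amount: at the near end it may be up to 15 mm higher or lower than here.
- chunk1_c (a point): Centre of packing chunk 1 of 6, a plain beech block; a thin one, 36 x 44 x 15 thick (its x, y, z). At the start the three thin ones lie in a row across the tray's far end, side by side along tray y (their x along tray x), centred about 55 mm beyond the tray centre, and the three thick ones on top of them; the rest of the bed is bare.
- chunk2_c (a point): Centre of packing chunk 2 of 6, a plain beech block; a thin one, 36 x 44 x 15 thick (its x, y, z). At the start the three thin ones lie in a row across the tray's far end, side by side along tray y (their x along tray x), centred about 55 mm beyond the tray centre, and the three thick ones on top of them; the rest of the bed is bare.
- chunk3_c (a point): Centre of packing chunk 3 of 6, a plain beech block; a thin one, 36 x 44 x 15 thick (its x, y, z). At the start the three thin ones lie in a row across the tray's far end, side by side along tray y (their x along tray x), centred about 55 mm beyond the tray centre, and the three thick ones on top of them; the rest of the bed is bare.
- chunk4_c (a point): Centre of packing chunk 4 of 6, a plain beech block; a thick one, 44 x 42 x 22 thick (its x, y, z). At the start the three thin ones lie in a row across the tray's far end, side by side along tray y (their x along tray x), centred about 55 mm beyond the tray centre, and the three thick ones on top of them; the rest of the bed is bare.
- chunk5_c (a point): Centre of packing chunk 5 of 6, a plain beech block; a thick one, 44 x 42 x 22 thick (its x, y, z). At the start the three thin ones lie in a row across the tray's far end, side by side along tray y (their x along tray x), centred about 55 mm beyond the tray centre, and the three thick ones on top of them; the rest of the bed is bare.
- chunk6_c (a point): Centre of packing chunk 6 of 6, a plain beech block; a thick one, 44 x 42 x 22 thick (its x, y, z). At the start the three thin ones lie in a row across the tray's far end, side by side along tray y (their x along tray x), centred about 55 mm beyond the tray centre, and the three thick ones on top of them; the rest of the bed is bare.
- rake: Steel rake, 0.25 kg, standing tines-down in its stand. Origin: centre of the tine tips; z up. Five tines in a row along its y (10 thick along x, 12 wide, pitch 29, 26 long) under a crossbar 14 (x) x 130 (y) x 14 high; above it an upright wooden grip 24 (x) x 30 (y) x 80 high; 120 high in all. Pull it along its x axis.
- rake_grip (a point): Centre of the rake's upright wooden grip, 80 mm above the tine tips; the grip is 24 along the rake's x, 30 along its y. It is most firmly held by its two faces across x (fingers closing along the rake's x).
- rake_tip (a point): Point midway along the row of tine tips, on the rake's underside (the rake's origin).
- stand_in (a point): Centre of the inner floor of the fixed grey rake stand, 6 mm above the work surface: a trough 24 (its x) x 142 (its y) inside with walls 6 thick, their top 30 mm above this floor. The rake stands in it on its tines, its y axis along the trough's; either way round is good.
- tub1_c (a point): Bystander: centre of a loose white food tub with white lid, 86 x 111 x 51 high. Leave alone.
- tub2_c (a point): Bystander: centre of a loose white food tub with black lid, 86 x 111 x 51 high. Leave alone.
- tape_c (a point): Bystander: centre of a loose cardboard-brown tape roll, 90 across, 48 high. Leave alone.
Not all that is in view belongs to the job. Leave any turquoise look-alike of the part that bears chunk5_c alone.

How it is judged (in metres and radians):
On the way, in this order (a step that is already met when the one before it is completed fails the run):
1. the rake is lifted out of its stand (height (world z) of rake_tip above 0.045 m), for 0.1 s.
2. the top chunks are skimmed off: all six lie flat on the board in one layer, none upon another (z of chunk1_c in the frame of tray between 0.022 and 0.066 m and angle between the z axis of each of chunk1_c, chunk2_c, chunk3_c, chunk4_c, chunk5_c, chunk6_c and the z axis of tray, either way round below 0.2 rad and x of chunk1_c in the frame of tray between -0.11 and 0.11 m and y of chunk1_c in the frame of tray between -0.08 and 0.08 m and z of chunk2_c in the frame of tray between 0.022 and 0.066 m and x of chunk2_c in the frame of tray between -0.11 and 0.11 m and y of chunk2_c in the frame of tray between -0.08 and 0.08 m and z of chunk3_c in the frame of tray between 0.022 and 0.066 m and x of chunk3_c in the frame of tray between -0.11 and 0.11 m and y of chunk3_c in the frame of tray between -0.08 and 0.08 m and z of chunk4_c in the frame of tray between 0.022 and 0.066 m and x of chunk4_c in the frame of tray between -0.11 and 0.11 m and y of chunk4_c in the frame of tray between -0.08 and 0.08 m and z of chunk5_c in the frame of tray between 0.022 and 0.066 m and x of chunk5_c in the frame of tray between -0.11 and 0.11 m and y of chunk5_c in the frame of tray between -0.08 and 0.08 m and z of chunk6_c in the frame of tray between 0.022 and 0.066 m and x of chunk6_c in the frame of tray between -0.11 and 0.11 m and y of chunk6_c in the frame of tray between -0.08 and 0.08 m and horizontal distance between chunk1_c and chunk2_c above 0.034 m and horizontal distance between each of chunk1_c, chunk2_c and chunk3_c above 0.034 m and horizontal distance between each of chunk1_c, chunk2_c, chunk3_c and chunk4_c above 0.034 m and horizontal distance between each of chunk1_c, chunk2_c, chunk3_c, chunk4_c and chunk5_c above 0.034 m and horizontal distance between each of chunk1_c, chunk2_c, chunk3_c, chunk4_c, chunk5_c and chunk6_c above 0.034 m), for 0.1 s.
3. the tines rest on the board (more than 1.5 N) inside the tray at or beyond its middle (tray x above -20 mm) (contact force between rake and tray above 1.5 N and x of rake_tip in the frame of tray between -0.02 and 0.11 m), for 0.2 s.
4. the tines still rest on the board (more than 1.5 N) in the near part (tray x below -35 mm) (contact force between rake and tray above 1.5 N and x of rake_tip in the frame of tray between -0.11 and -0.035 m), for 0.2 s.
At the end, for the whole second after the job is handed in: All six chunks flat (0.2 rad) on the board in one layer inside the tray, centres of the thick ones at tray x below -40 mm, of the thin ones above +20 mm; the rake at rest in its stand, tines on the trough floor (tip within 20 mm of its centre), tilted under 0.35 rad, along the trough within 0.2 rad (all of step 2 and x of each of chunk4_c, chunk5_c, chunk6_c in the frame of tray below -0.04 m and x of each of chunk1_c, chunk2_c, chunk3_c in the frame of tray above 0.02 m and horizontal distance between rake_tip and stand_in below 0.02 m and height (world z) of rake_tip below 0.014 m and angle between rake_grip's own z axis and vertical below 0.35 rad and angle between the y axis of rake and the y axis of stand_in, either way round below 0.2 rad and linear speed of rake below 0.02 m/s); the robot touches nothing.
It fails at once if the rake presses on the tray or its board with more than 10 N (contact force between rake and tray above 10 N).
It fails at once if the fingers touch a chunk (contact force between the fingers and chunk1 above 0.5 N or contact force between the fingers and chunk2 above 0.5 N or contact force between the fingers and chunk3 above 0.5 N or contact force between the fingers and chunk4 above 0.5 N or contact force between the fingers and chunk5 above 0.5 N or contact force between the fingers and chunk6 above 0.5 N).
It fails at once if a tub or the tape is moved more than 20 mm (distance of any of tub1_c, tub2_c, tape_c from where it was at the start of the episode above 0.02 m).
It also fails if it takes over 72 s, if anything falls off the work surface, if the arm or the gripper's body presses on something with over 40 N, if the wrist force passes 120 N, or if a joint passes its speed limit or range.

## Working session

There is one attempt and no reset: what is moved stays moved. The work goes in short steps, Python scripts to look and compute and a tool call to move; the robot and the scene stay as the last step left them, time stands still between calls to the robot, and variables do not carry over. Pictures are saved under pics/ and viewed, about 8 in all and at most 12, crops included, and the job is handed in when it is done.

Besides the shell and the picture viewer there is one more tool, called after "Request:" as name(argument=value, ...) on one line, values as JSON. send_rows: Moves the arm, as the interface text tells. Its arguments: {"type":"object","properties":{"commands":{"type":"array","items":{"type":"object","properties":{"translation":{"type":"array","items":{"type":"number"}},"twist":{"type":"array","items":{"type":"number"}}}}},"grip":{"type":"number"}},"required":["commands"]}

```bash
mkdir -p pics
cat > h.py <<'E'
import numpy as np, cv2
from workcell import ctrl
def grab(n,f):
    d=ctrl.get_image(n); cv2.imwrite('pics/'+f+'.png',cv2.cvtColor(d['img'],cv2.COLOR_RGB2BGR)); np.savez('pics/'+f+'.npz',**{k:np.array(v) for k,v in d.items()}); return d
def load(f): return dict(np.load('pics/'+f+'.npz'))
def pt(d,px,z):
    px=np.array(px,float).reshape(-1,1,2)
    u=cv2.undistortPoints(px,np.array(d['intrinsics'],float),np.array(d['dist'],float)).reshape(-1,2)
    T=np.array(d['cam_to_world']); r=np.c_[u,np.ones(len(u))]@T[:3,:3].T; o=T[:3,3]
    return o+r*((z-o[2])/r[:,2])[:,None]
E
python3 - <<'E'
from h import *
for n in('scene','top'):
    d=grab(n,n+'0'); print(n,np.round(d['cam_to_world'],2).tolist(),d['intrinsics'][0][0])
print(ctrl.get_obs())
a=[cv2.imread(f'pics/{n}0.png') for n in('top',)]
cv2.imwrite('pics/top0b.png',cv2.resize(a[0],(800,600),interpolation=cv2.INTER_CUBIC))
E
```

```text
scene [[0.19, 0.61, -0.77, 1569.83], [0.98, -0.12, 0.15, -153.99], [-0.01, -0.79, -0.62, 891.47], [0.0, 0.0, 0.0, 1.0]] 469.2933701639097
top [[-0.02, -1.0, 0.07, 468.2], [-1.0, 0.02, -0.01, 42.86], [0.01, -0.07, -1.0, 1232.97], [0.0, 0.0, 0.0, 1.0]] 426.3755443790989
{'t': 0.1, 'qpos': array([ 1.14905045e+00,  4.23790522e-01,  1.63058531e+00, -1.45407986e-06,
        1.08860637e+00, -1.89698715e-02]), 'qvel': array([ 0.00021055, -0.00279742, -0.00168458,  0.00072516,  0.00068163,
        0.00065405]), 'joint_torque': array([ 1.85474014e-04, -5.45614743e+01, -2.74323785e+01,  6.44918089e-02,
        1.87980506e-02, -6.81301799e-05]), 'ee_pos': array([244.84406792, 574.78275513, 403.97406754]), 'orientation': array([-6.28349434e-01, -3.07780384e+00,  2.13015286e-03]), 'ft_force': array([-0.20344654,  0.48084231,  0.07455033]), 'moment': array([ 0.05113037, -0.05698085,  0.00096495]), 'width': 87.79879547087957}
```

View pics/top0b.png

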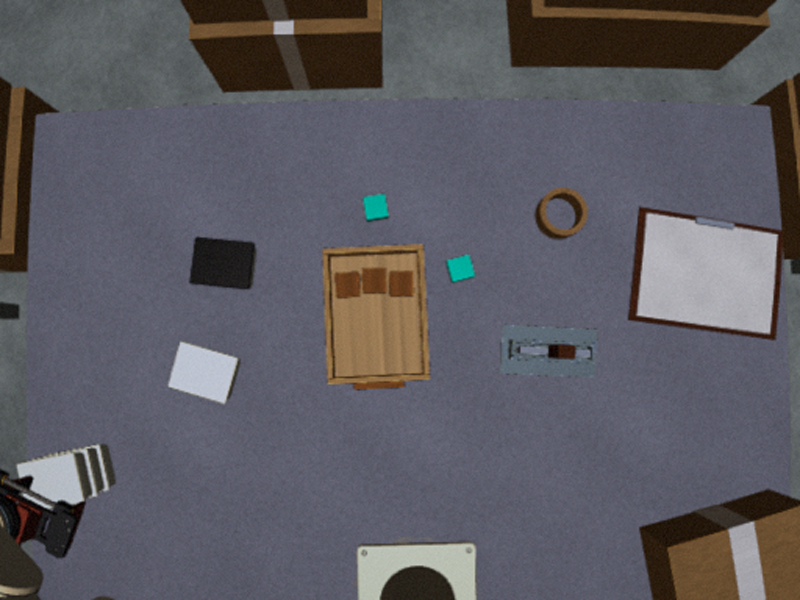

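View pics/scene0.png

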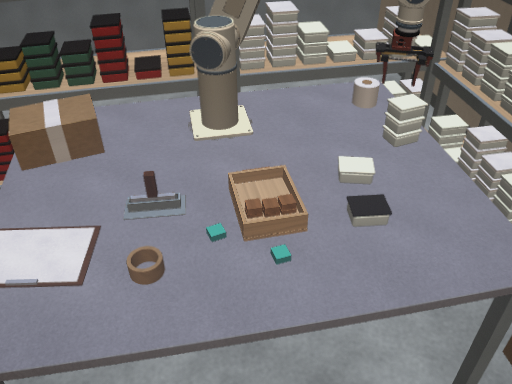

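The top view shows the tray at about (377,313), with the lug (near end) towards the robot, three dark chunks on top at y≈283, and the stand and rake at (549,351) with the grip at (563,351). The turquoise look-alikes, tubs and tape are well apart from these.

Run:
```python
from h import *
a=cv2.imread('pics/top0.png')[148:256,200:390]
cv2.imwrite('pics/c1.png',cv2.resize(a,None,fx=4.2,fy=4.2,interpolation=cv2.INTER_CUBIC))
```

```text
(no output)
```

View pics/c1.png

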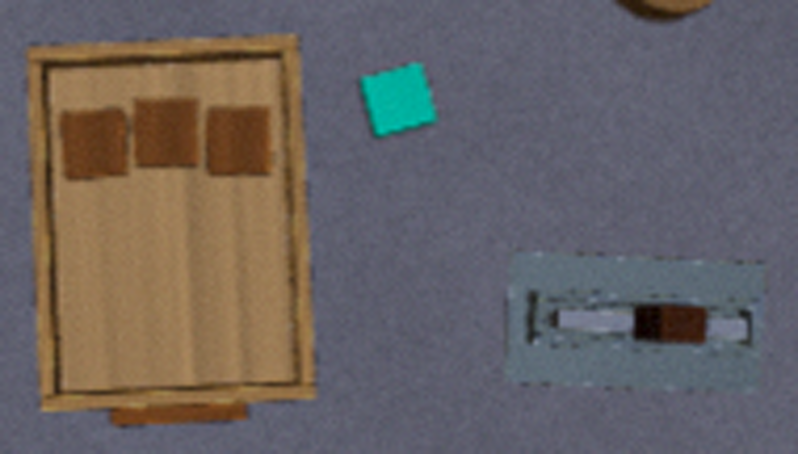

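Run:
```python
from h import *
d=load('top0')
P=lambda l,z: pt(d,[((u+.5)/4.2-.5+200,(v+.5)/4.2-.5+148) for u,v in l],z)
t=P([(28,47),(298,36),(315,398),(42,410)],64); print('tray',t.round(1),t.mean(0), [np.linalg.norm(t[i]-t[i-1]) for i in range(4)])
e=t[0]+t[1]-t[2]-t[3]; print('yaw far-axis',np.arctan2(e[1],e[0])); e=t[0]+t[3]-t[1]-t[2]; print('y axis',np.arctan2(-e[0],e[1]))
print('chunks',P([(95,143),(166,132),(239,140)],71).round(1))
b=P([(550,320),(748,328)],46);print('bar',b,b.mean(0),'yaw',np.arctan2(-(b[0]-b[1])[0],(b[0]-b[1])[1]))
print('gripTop',P([(683,323)],126))
# base plate corners z~6
s=P([(513,251),(765,262),(760,390),(506,382)],3);print('plate',s.round(1),s.mean(0)); e=s[0]+s[3]-s[1]-s[2]; print('yaw',np.arctan2(-e[0],e[1]))
T=P([(530,318),(749,328)],36);print('trough ends',T,T.mean(0))
d=load('scene0');print('grip scene',pt(d,[(150,173)],126),pt(d,[(150,198)],46))
o=ctrl.get_obs();import scipy.spatial.transform as S;print(S.Rotation.from_rotvec(o['orientation']).as_matrix().round(3))
```

```text
tray [[647.2 159.   64. ]
 [651.5 -19.   64. ]
 [413.7 -25.2  64. ]
 [409.1 152.6  64. ]] [530.39229728  66.84462429  64.        ] [np.float64(238.22994171523973), np.float64(178.13528407251317), np.float64(237.84291915426482), np.float64(177.89958876942435)]
yaw far-axis 0.026524304698002762
y axis 0.02492361539758997
chunks [[582.2 115.2  71. ]
 [588.6  68.8  71. ]
 [582.5  21.3  71. ]]
bar [[ 461.19309348 -184.30202507   46.        ]
 [ 452.65218662 -319.49136243   46.        ]] [ 456.92264005 -251.89669375   46.        ] yaw -0.06309351624776813
gripTop [[ 457.85476769 -253.32404749  126.        ]]
plate [[ 509.1 -168.     3. ]
 [ 497.9 -346.4    3. ]
 [ 408.7 -340.     3. ]
 [ 418.9 -160.8    3. ]] [ 458.65339793 -253.78428824    3.        ]
yaw -0.06007995771793281
trough ends [[ 462.77502402 -172.65639816   36.        ]
 [ 452.50361124 -323.24401446   36.        ]] [ 457.63931763 -247.95020631   36.        ]
grip scene [[ 464.45770658 -250.29553434  126.        ]] [[ 474.80393818 -262.20850682   46.        ]]
[[-0.92   0.392 -0.001]
 [ 0.392  0.92  -0.001]
 [ 0.    -0.001 -1.   ]]
```

Request:
send_rows(commands=[{"translation":[0.03,-0.05,0],"twist":[0,0,-0.04]},{"translation":[0.08,-0.14,0],"twist":[0,0,-0.12]},{"translation":[0.14,-0.25,0],"twist":[0,0,-0.22]},{"translation":[0.2,-0.36,0],"twist":[0,0,-0.32]},{"translation":[0.25,-0.46,0],"twist":[0,0,-0.41]},{"translation":[0.3,-0.56,0],"twist":[0,0,-0.5]},{"translation":[0.35,-0.65,0],"twist":[0,0,-0.58]},{"translation":[0.4,-0.74,0],"twist":[0,0,-0.66]},{"translation":[0.45,-0.83,0],"twist":[0,0,-0.74]},{"translation":[0.5,-0.92,0],"twist":[0,0,-0.82]}], grip=-1)

```text
t: 1.1
ee_pos: [295.4, 482.3, 404.7]
orientation: [1.247, 2.884, 0.0]
ft_force: [-0.3, -0.1, -0.1]
width: 88.0
```

Request:
send_rows(commands=[{"translation":[0.05,-0.09,0],"twist":[0,0,-0.08]},{"translation":[0.1,-0.18,0],"twist":[0,0,-0.16]},{"translation":[0.15,-0.28,0],"twist":[0,0,-0.25]},{"translation":[0.2,-0.37,0],"twist":[0,0,-0.33]},{"translation":[0.25,-0.46,0],"twist":[0,0,-0.41]},{"translation":[0.3,-0.56,0],"twist":[0,0,-0.5]},{"translation":[0.35,-0.65,0],"twist":[0,0,-0.58]},{"translation":[0.4,-0.74,0],"twist":[0,0,-0.66]},{"translation":[0.45,-0.83,0],"twist":[0,0,-0.74]},{"translation":[0.5,-0.92,0],"twist":[0,0,-0.82]}])

```text
t: 2.1
ee_pos: [345.4, 390.2, 404.7]
orientation: [1.808, 2.569, 0.0]
ft_force: [0.1, 0.6, -0.4]
width: 87.9
```

Request:
send_rows(commands=[{"translation":[0.05,-0.09,0],"twist":[0,0,-0.08]},{"translation":[0.1,-0.18,0],"twist":[0,0,-0.16]},{"translation":[0.15,-0.28,0],"twist":[0,0,-0.25]},{"translation":[0.2,-0.37,0],"twist":[0,0,-0.33]},{"translation":[0.25,-0.46,0],"twist":[0,0,-0.41]},{"translation":[0.3,-0.56,0],"twist":[0,0,-0.5]},{"translation":[0.35,-0.65,0],"twist":[0,0,-0.58]},{"translation":[0.4,-0.74,0],"twist":[0,0,-0.66]},{"translation":[0.45,-0.83,0],"twist":[0,0,-0.74]},{"translation":[0.5,-0.92,0],"twist":[0,0,-0.82]}])

```text
t: 3.1
ee_pos: [395.4, 298.2, 404.7]
orientation: [-2.293, -2.148, -0.0]
ft_force: [0.7, 1.1, 0.2]
width: 88.0
```

Request:
send_rows(commands=[{"translation":[0.05,-0.1,0],"twist":[0,0,0]},{"translation":[0.1,-0.2,0],"twist":[0,0,0]},{"translation":[0.15,-0.3,0],"twist":[0,0,0]},{"translation":[0.2,-0.4,0],"twist":[0,0,0]},{"translation":[0.25,-0.5,0],"twist":[0,0,0]},{"translation":[0.3,-0.6,0],"twist":[0,0,0]},{"translation":[0.35,-0.7,0],"twist":[0,0,0]},{"translation":[0.4,-0.8,0],"twist":[0,0,0]},{"translation":[0.45,-0.9,0],"twist":[0,0,0]},{"translation":[0.5,-1,0],"twist":[0,0,0]}])

```text
t: 4.1
ee_pos: [445.4, 198.1, 404.7]
orientation: [-2.289, -2.151, 0.0]
ft_force: [0.3, -0.2, -0.4]
width: 87.5
```

Request:
send_rows(commands=[{"translation":[0,-0.1,0],"twist":[0,0,0]},{"translation":[0,-0.2,0],"twist":[0,0,0]},{"translation":[0,-0.3,0],"twist":[0,0,0]},{"translation":[0,-0.4,0],"twist":[0,0,0]},{"translation":[0,-0.5,0],"twist":[0,0,0]},{"translation":[0,-0.6,0],"twist":[0,0,0]},{"translation":[0,-0.7,0],"twist":[0,0,0]},{"translation":[0,-0.8,0],"twist":[0,0,0]},{"translation":[0,-0.9,0],"twist":[0,0,0]},{"translation":[0,-1,0],"twist":[0,0,0]}])

```text
t: 5.1
ee_pos: [445.0, 98.1, 404.7]
orientation: [2.289, 2.151, -0.0]
ft_force: [0.2, -0.7, 0.2]
width: 87.9
```

Request:
send_rows(commands=[{"translation":[0,-0.1,0],"twist":[0,0,0]},{"translation":[0,-0.2,0],"twist":[0,0,0]},{"translation":[0,-0.3,0],"twist":[0,0,0]},{"translation":[0,-0.4,0],"twist":[0,0,0]},{"translation":[0,-0.5,0],"twist":[0,0,0]},{"translation":[0,-0.6,0],"twist":[0,0,0]},{"translation":[0,-0.7,0],"twist":[0,0,0]},{"translation":[0,-0.8,0],"twist":[0,0,0]},{"translation":[0,-0.9,0],"twist":[0,0,0]},{"translation":[0,-1,0],"twist":[0,0,0]}])

```text
t: 6.1
ee_pos: [445.0, -1.9, 404.7]
orientation: [2.289, 2.151, 0.0]
ft_force: [0.3, 0.0, -0.3]
width: 87.5
```

Request:
send_rows(commands=[{"translation":[0,-0.1,0],"twist":[0,0,0]},{"translation":[0,-0.2,0],"twist":[0,0,0]},{"translation":[0,-0.3,0],"twist":[0,0,0]},{"translation":[0,-0.4,0],"twist":[0,0,0]},{"translation":[0,-0.5,0],"twist":[0,0,0]},{"translation":[0,-0.6,0],"twist":[0,0,0]},{"translation":[0,-0.7,0],"twist":[0,0,0]},{"translation":[0,-0.8,0],"twist":[0,0,0]},{"translation":[0,-0.9,0],"twist":[0,0,0]},{"translation":[0,-1,0],"twist":[0,0,0]}])

```text
t: 7.1
ee_pos: [445.0, -101.9, 404.7]
orientation: [2.289, 2.151, -0.0]
ft_force: [-0.2, 0.3, -0.2]
width: 87.9
```

Request:
send_rows(commands=[{"translation":[0,-0.1,-0.05],"twist":[0,0,0]},{"translation":[0,-0.2,-0.1],"twist":[0,0,0]},{"translation":[0,-0.3,-0.15],"twist":[0,0,0]},{"translation":[0,-0.4,-0.2],"twist":[0,0,0]},{"translation":[0,-0.5,-0.25],"twist":[0,0,0]},{"translation":[0,-0.6,-0.3],"twist":[0,0,0]},{"translation":[0,-0.7,-0.35],"twist":[0,0,0]},{"translation":[0,-0.8,-0.4],"twist":[0,0,0]},{"translation":[0,-0.9,-0.45],"twist":[0,0,0]},{"translation":[0,-1,-0.5],"twist":[0,0,0]}])

```text
t: 8.1
ee_pos: [445.0, -201.9, 354.3]
orientation: [2.289, 2.152, 0.0]
ft_force: [0.2, 0.9, -0.6]
width: 88.0
```

Request:
send_rows(commands=[{"translation":[0.02,-0.1,0],"twist":[0,0,0]},{"translation":[0.05,-0.2,0],"twist":[0,0,0]},{"translation":[0.08,-0.3,0],"twist":[0,0,0]},{"translation":[0.11,-0.4,0],"twist":[0,0,0]},{"translation":[0.13,-0.51,0],"twist":[0,0,0]},{"translation":[0.13,-0.51,-0.1],"twist":[0,0,0]},{"translation":[0.13,-0.51,-0.22],"twist":[0,0,0]},{"translation":[0.13,-0.51,-0.34],"twist":[0,0,0]},{"translation":[0.13,-0.51,-0.46],"twist":[0,0,0]},{"translation":[0.13,-0.51,-0.58],"twist":[0,0,0]}])

```text
t: 9.1
ee_pos: [457.8, -251.6, 295.3]
orientation: [-2.288, -2.151, 0.0]
ft_force: [0.9, -0.5, 0.4]
width: 87.9
```

Request:
send_rows(commands=[{"translation":[0,0,-0.12],"twist":[0,0,0]},{"translation":[0,0,-0.24],"twist":[0,0,0]},{"translation":[0,0,-0.35],"twist":[0,0,0]},{"translation":[0,0,-0.42],"twist":[0,0,0]},{"translation":[0,0,-0.45],"twist":[0,0,0]},{"translation":[0,0,-0.45],"twist":[0,0,0]},{"translation":[0,0,-0.45],"twist":[0,0,0]},{"translation":[0,0,-0.45],"twist":[0,0,0]},{"translation":[0,0,-0.45],"twist":[0,0,0]},{"translation":[0,0,-0.45],"twist":[0,0,0]}])

```text
t: 10.1
ee_pos: [458.1, -252.1, 252.0]
orientation: [2.289, 2.151, 0.0]
ft_force: [0.2, -0.2, -0.7]
width: 88.0
```

Request:
send_rows(commands=[{"translation":[0,0,0],"twist":[0,0,0]},{"translation":[0,0,0],"twist":[0,0,0]},{"translation":[0,0,0],"twist":[0,0,0]},{"translation":[0,0,0],"twist":[0,0,0]},{"translation":[0,0,0],"twist":[0,0,0]},{"translation":[0,0,0],"twist":[0,0,0]},{"translation":[0,0,0],"twist":[0,0,0]},{"translation":[0,0,0],"twist":[0,0,0]},{"translation":[0,0,0],"twist":[0,0,0]},{"translation":[0,0,0],"twist":[0,0,0]}], grip=1)

```text
t: 11.1
ee_pos: [458.0, -252.1, 251.7]
orientation: [2.289, 2.151, 0.0]
ft_force: [0.2, -0.1, 0.8]
width: 24.2
```

Request:
send_rows(commands=[{"translation":[0,0,0.04],"twist":[0,0,0]},{"translation":[0,0,0.1],"twist":[0,0,0]},{"translation":[0,0,0.2],"twist":[0,0,0]},{"translation":[0,0,0.32],"twist":[0,0,0]},{"translation":[0,0,0.44],"twist":[0,0,0]},{"translation":[0,0,0.56],"twist":[0,0,0]},{"translation":[0,0,0.68],"twist":[0,0,0]},{"translation":[0,0,0.8],"twist":[0,0,0]},{"translation":[0,0,0.92],"twist":[0,0,0]},{"translation":[0,0,1],"twist":[0,0,0]}])

```text
t: 12.1
ee_pos: [458.1, -252.1, 353.0]
orientation: [2.288, 2.151, 0.001]
ft_force: [0.2, -0.2, -2.2]
width: 23.8
```

Request:
send_rows(commands=[{"translation":[0.02,0.04,0],"twist":[0,0,0.01]},{"translation":[0.06,0.12,0],"twist":[0,0,0.03]},{"translation":[0.1,0.2,0],"twist":[0,0,0.05]},{"translation":[0.15,0.29,0],"twist":[0,0,0.07]},{"translation":[0.19,0.37,0],"twist":[0,0,0.09]},{"translation":[0.24,0.46,0],"twist":[0,0,0.11]},{"translation":[0.28,0.54,0],"twist":[0,0,0.13]},{"translation":[0.33,0.63,0],"twist":[0,0,0.15]},{"translation":[0.37,0.71,0],"twist":[0,0,0.17]},{"translation":[0.42,0.8,0],"twist":[0,0,0.176]}])

```text
t: 13.1
ee_pos: [500.3, -171.3, 351.7]
orientation: [-2.192, -2.251, 0.0]
ft_force: [0.6, -0.4, -2.3]
width: 23.7
```

Request:
send_rows(commands=[{"translation":[0.04,0.08,0],"twist":[0,0,0]},{"translation":[0.08,0.16,0],"twist":[0,0,0]},{"translation":[0.12,0.24,0],"twist":[0,0,0]},{"translation":[0.17,0.32,0],"twist":[0,0,0]},{"translation":[0.21,0.4,0],"twist":[0,0,0]},{"translation":[0.25,0.48,0],"twist":[0,0,0]},{"translation":[0.29,0.56,0],"twist":[0,0,0]},{"translation":[0.33,0.64,0],"twist":[0,0,0]},{"translation":[0.38,0.72,0],"twist":[0,0,0]},{"translation":[0.42,0.8,0],"twist":[0,0,0]}])

```text
t: 14.1
ee_pos: [542.4, -91.4, 351.7]
orientation: [2.192, 2.25, 0.0]
ft_force: [-0.4, 0.5, -2.6]
width: 23.9
```

Request:
send_rows(commands=[{"translation":[0.04,0.08,0],"twist":[0,0,0]},{"translation":[0.08,0.16,0],"twist":[0,0,0]},{"translation":[0.12,0.24,0],"twist":[0,0,0]},{"translation":[0.17,0.32,0],"twist":[0,0,0]},{"translation":[0.21,0.4,0],"twist":[0,0,0]},{"translation":[0.25,0.48,0],"twist":[0,0,0]},{"translation":[0.29,0.56,0],"twist":[0,0,0]},{"translation":[0.33,0.64,0],"twist":[0,0,0]},{"translation":[0.38,0.72,0],"twist":[0,0,0]},{"translation":[0.42,0.8,0],"twist":[0,0,0]}])

```text
t: 15.1
ee_pos: [584.4, -11.4, 351.7]
orientation: [2.192, 2.25, 0.0]
ft_force: [0.1, 0.3, -2.3]
width: 23.9
```

Request:
send_rows(commands=[{"translation":[0.04,0.08,0],"twist":[0,0,0]},{"translation":[0.08,0.16,0],"twist":[0,0,0]},{"translation":[0.12,0.25,0],"twist":[0,0,0]},{"translation":[0.17,0.34,0],"twist":[0,0,0]},{"translation":[0.21,0.43,0],"twist":[0,0,0]},{"translation":[0.25,0.52,0],"twist":[0,0,0]},{"translation":[0.29,0.61,0],"twist":[0,0,0]},{"translation":[0.33,0.69,0],"twist":[0,0,0]},{"translation":[0.37,0.76,0],"twist":[0,0,0]},{"translation":[0.4,0.81,0],"twist":[0,0,0]}])

```text
t: 16.1
ee_pos: [624.3, 69.7, 351.7]
orientation: [2.192, 2.25, 0.0]
ft_force: [0.7, 0.2, -2.0]
width: 23.7
```

Run:
```python
from h import *
d=grab('top','t1');e=grab('scene','s1')
a=cv2.imread('pics/t1.png')[120:260,190:330]; b=cv2.imread('pics/s1.png')[110:250,190:330]
cv2.imwrite('pics/c2.png',np.hstack([cv2.resize(x,(400,400),interpolation=cv2.INTER_CUBIC) for x in(a,b)]))
o=ctrl.get_obs();print(o['ee_pos'],o['ft_force'],o['moment'],o['width'])
```

```text
[624.32298645  69.61556055 351.63462863] [ 0.54974383 -0.20866272 -2.6276246 ] [-0.02435142  0.08484176 -0.00200627] 23.658900889684524
```

View pics/c2.png

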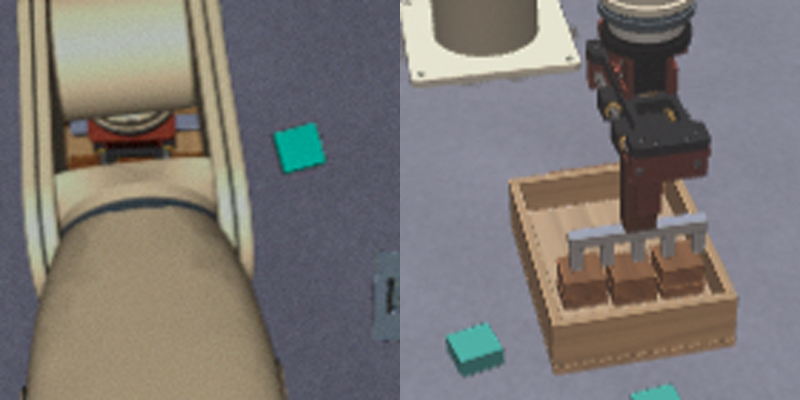

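The scene crop shows the rake held upright above the heap, with the crossbar running from (570,247) to (707,228) and the chunks untouched. I'll check it against the tray centreline.

Run:
```python
from h import *
d=load('s1')
P=lambda l,z: pt(d,[((u-400+.5)/2.857-.5+190,(v+.5)/2.857-.5+110) for u,v in l],z)
b=P([(571,250),(707,231)],132);t=P([(510,181),(556,371*0+298),(737,298)],64)
print(b,b.mean(0)); R=np.array([[np.cos(.0258),np.sin(.0258)],[-np.sin(.0258),np.cos(.0258)]])
print('tray frame bar',(b[:,:2]-[530.4,66.8])@R.T)
t=P([(513,182),(553,330),(737,297),(663,166)],64);print('tray corners',t.round(1),((t[:,:2]-[530.4,66.8])@R.T).round(1))
```

```text
[[634.94473216   2.84596684 132.        ]
 [632.68470798 130.65039716 132.        ]] [633.81472007  66.748182   132.        ]
tray frame bar [[102.8601085  -66.62970402]
 [103.89782497  61.19049494]]
tray corners [[426.  -22.5  64. ]
 [663.5 -20.4  64. ]
 [652.7 157.8  64. ]
 [429.6 139.2  64. ]] [[-106.6  -86.6]
 [ 130.8  -90.6]
 [ 124.6   87.8]
 [ -98.9   75. ]]
```

Request:
send_rows(commands=[{"translation":[0,0,-0.04],"twist":[0,0,0]},{"translation":[0,0,-0.1],"twist":[0,0,0]},{"translation":[0,0,-0.18],"twist":[0,0,0]},{"translation":[0,0,-0.26],"twist":[0,0,0]},{"translation":[0,0,-0.34],"twist":[0,0,0]},{"translation":[0,0,-0.42],"twist":[0,0,0]},{"translation":[0,0,-0.48],"twist":[0,0,0]},{"translation":[0,0,-0.52],"twist":[0,0,0]},{"translation":[0,0,-0.52],"twist":[0,0,0]},{"translation":[0,0,-0.52],"twist":[0,0,0]}])

```text
t: 17.2
ee_pos: [624.1, 69.0, 299.8]
orientation: [2.192, 2.25, 0.0]
ft_force: [-0.1, -0.0, -1.1]
width: 23.8
```

Request:
send_rows(commands=[{"translation":[-0.03,0,0],"twist":[0,0,0]},{"translation":[-0.08,0,0],"twist":[0,0,0]},{"translation":[-0.14,0,0],"twist":[0,0,0]},{"translation":[-0.2,-0.01,0],"twist":[0,0,0]},{"translation":[-0.26,-0.01,0],"twist":[0,0,0]},{"translation":[-0.32,-0.01,0],"twist":[0,0,0]},{"translation":[-0.38,-0.01,0],"twist":[0,0,0]},{"translation":[-0.44,-0.01,0],"twist":[0,0,0]},{"translation":[-0.5,-0.01,0],"twist":[0,0,0]},{"translation":[-0.56,-0.01,0],"twist":[0,0,0]}])

```text
t: 18.2
ee_pos: [567.5, 68.0, 299.7]
orientation: [2.192, 2.25, 0.0]
ft_force: [0.6, -1.1, -2.0]
width: 24.2
```

Run:
```python
from h import *
e=grab('scene','s2')
b=cv2.imread('pics/s2.png')[150:250,215:325]
cv2.imwrite('pics/c3.png',cv2.resize(b,(660,600),interpolation=cv2.INTER_CUBIC))
o=ctrl.get_obs();print(o['ee_pos'],o['ft_force'],o['moment'],o['width'])
```

```text
[566.57889356  67.99810099 299.49717328] [-1.14872935  0.84057938 -2.10034796] [-0.01947478  0.10272838  0.00731912] 24.110288859102525
```

View pics/c3.png

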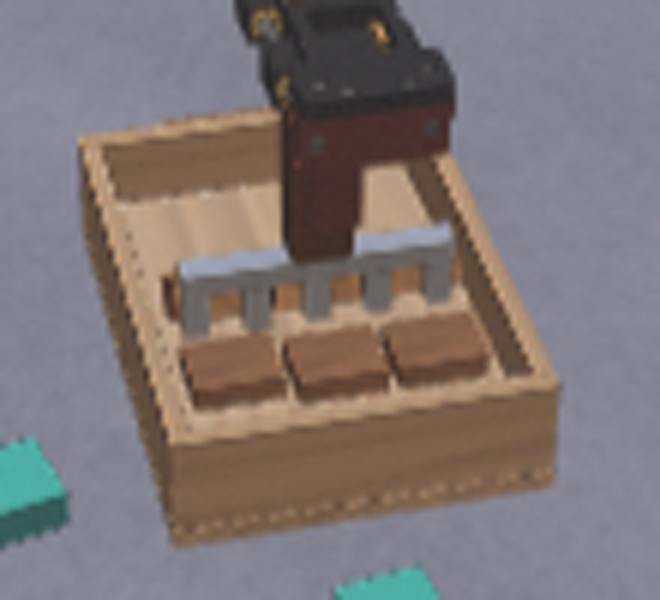

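The scene crop shows the three thin chunks still at the far end (row at y≈365), with the thick ones on the near side of the tines and off the thin ones. Next I'll move past the thin edge, lower a little and pull on.

Request:
send_rows(commands=[{"translation":[-0.03,0,0],"twist":[0,0,0]},{"translation":[-0.06,0,0],"twist":[0,0,0]},{"translation":[-0.09,0,0],"twist":[0,0,0]},{"translation":[-0.1,0,-0.03],"twist":[0,0,0]},{"translation":[-0.1,0,-0.06],"twist":[0,0,0]},{"translation":[-0.12,0,-0.09],"twist":[0,0,0]},{"translation":[-0.17,0,-0.09],"twist":[0,0,0]},{"translation":[-0.22,0,-0.09],"twist":[0,0,0]},{"translation":[-0.27,-0.01,-0.09],"twist":[0,0,0]},{"translation":[-0.32,-0.01,-0.09],"twist":[0,0,0]}])

```text
t: 19.25
ee_pos: [535.4, 66.9, 290.8]
orientation: [2.192, 2.25, -0.0]
ft_force: [1.1, 0.1, -3.3]
width: 23.9
```

Request:
send_rows(commands=[{"translation":[0,0,0],"twist":[0,0,0]},{"translation":[0.02,0,0],"twist":[0,0,0]},{"translation":[0.03,0,0],"twist":[0,0,0]},{"translation":[0.04,0,0],"twist":[0,0,0]},{"translation":[0.04,0,0],"twist":[0,0,0]},{"translation":[0.04,0,0],"twist":[0,0,0]},{"translation":[0.04,0,0],"twist":[0,0,0]},{"translation":[0.04,0,0],"twist":[0,0,0]},{"translation":[0.04,0,0],"twist":[0,0,0]},{"translation":[0.04,0,0],"twist":[0,0,0]}])

```text
t: 20.25
ee_pos: [539.9, 67.0, 290.7]
orientation: [-2.192, -2.25, 0.0]
ft_force: [0.7, 0.1, -1.7]
width: 23.6
```

```bash
cat >> h.py <<'E'
def force(n=8):
    f=[]
    for _ in range(n): d=ctrl.get_image('scene'); o=ctrl.get_obs(); f.append(np.r_[o['ft_force'],o['ee_pos']])
    f=np.array(f); print('F',f[:,:3].mean(0).round(2),'sd',f[:,2].std().round(2),'pos',f[:,3:].mean(0).round(2),'t',o['t'],o['width'])
    return d
E
python3 - <<'E'
from h import *
force(); e=grab('scene','s3')
b=cv2.imread('pics/s3.png')[150:250,215:325]
cv2.imwrite('pics/c4.png',cv2.resize(b,(660,600),interpolation=cv2.INTER_CUBIC))
E
```

```text
F [-0.12  0.16 -2.21] sd 0.47 pos [539.96  66.98 290.68] t 20.65 24.165480553648404
```

View pics/c4.png

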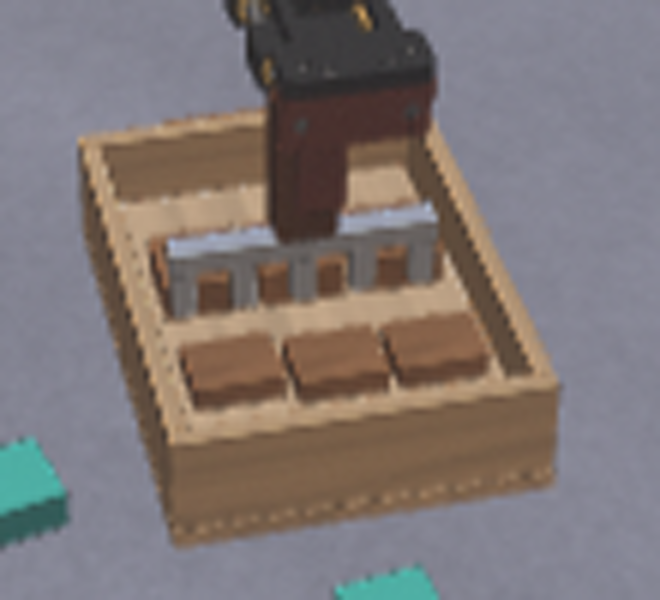

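Thick chunks are clear of the thin ones with a bare strip between the rows. Now I'll feel for the board.

Request:
send_rows(commands=[{"translation":[0,0,-0.01],"twist":[0,0,0]},{"translation":[0,0,-0.02],"twist":[0,0,0]},{"translation":[0,0,-0.03],"twist":[0,0,0]},{"translation":[0,0,-0.035],"twist":[0,0,0]},{"translation":[0,0,-0.04],"twist":[0,0,0]},{"translation":[0,0,-0.045],"twist":[0,0,0]},{"translation":[0,0,-0.05],"twist":[0,0,0]},{"translation":[0,0,-0.055],"twist":[0,0,0]},{"translation":[0,0,-0.055],"twist":[0,0,0]},{"translation":[0,0,-0.055],"twist":[0,0,0]}])

```text
t: 21.7
ee_pos: [540.0, 67.0, 285.2]
orientation: [-2.192, -2.25, 0.0]
ft_force: [0.8, 0.0, -2.7]
width: 23.8
```

```bash
python3 -c "
from h import *
force(5)"
```

```text
F [ 0.13  0.08 -2.18] sd 0.29 pos [539.97  66.98 285.21] t 21.95 23.852430271025458
```

Request:
send_rows(commands=[{"translation":[0,0,-0.003],"twist":[0,0,0]},{"translation":[0,0,-0.006],"twist":[0,0,0]},{"translation":[0,0,-0.01],"twist":[0,0,0]},{"translation":[0,0,-0.01],"twist":[0,0,0]},{"translation":[0,0,-0.01],"twist":[0,0,0]},{"translation":[0,0,-0.01],"twist":[0,0,0]},{"translation":[0,0,-0.01],"twist":[0,0,0]},{"translation":[0,0,-0.01],"twist":[0,0,0]},{"translation":[0,0,-0.01],"twist":[0,0,0]},{"translation":[0,0,-0.01],"twist":[0,0,0]}])

```text
t: 22.95
ee_pos: [540.0, 67.0, 284.2]
orientation: [2.192, 2.25, 0.0]
ft_force: [-0.5, 0.6, -2.4]
width: 23.8
```

Request:
send_rows(commands=[{"translation":[0,0,-0.003],"twist":[0,0,0]},{"translation":[0,0,-0.006],"twist":[0,0,0]},{"translation":[0,0,-0.01],"twist":[0,0,0]},{"translation":[0,0,-0.01],"twist":[0,0,0]},{"translation":[0,0,-0.01],"twist":[0,0,0]},{"translation":[0,0,-0.01],"twist":[0,0,0]},{"translation":[0,0,-0.01],"twist":[0,0,0]},{"translation":[0,0,-0.01],"twist":[0,0,0]},{"translation":[0,0,-0.01],"twist":[0,0,0]},{"translation":[0,0,-0.01],"twist":[0,0,0]}])

```text
t: 23.95
ee_pos: [540.0, 67.0, 283.2]
orientation: [2.192, 2.25, 0.0]
ft_force: [-0.0, -0.2, -1.7]
width: 23.8
```

Request:
send_rows(commands=[{"translation":[0,0,-0.003],"twist":[0,0,0]},{"translation":[0,0,-0.006],"twist":[0,0,0]},{"translation":[0,0,-0.01],"twist":[0,0,0]},{"translation":[0,0,-0.01],"twist":[0,0,0]},{"translation":[0,0,-0.01],"twist":[0,0,0]},{"translation":[0,0,-0.01],"twist":[0,0,0]},{"translation":[0,0,-0.01],"twist":[0,0,0]},{"translation":[0,0,-0.01],"twist":[0,0,0]},{"translation":[0,0,-0.01],"twist":[0,0,0]},{"translation":[0,0,-0.01],"twist":[0,0,0]}])

```text
t: 24.95
ee_pos: [540.0, 67.0, 282.2]
orientation: [2.192, 2.25, 0.0]
ft_force: [0.3, 0.3, -3.2]
width: 24.0
```

Request:
send_rows(commands=[{"translation":[0,0,-0.003],"twist":[0,0,0]},{"translation":[0,0,-0.006],"twist":[0,0,0]},{"translation":[0,0,-0.01],"twist":[0,0,0]},{"translation":[0,0,-0.01],"twist":[0,0,0]},{"translation":[0,0,-0.01],"twist":[0,0,0]},{"translation":[0,0,-0.01],"twist":[0,0,0]},{"translation":[0,0,-0.01],"twist":[0,0,0]},{"translation":[0,0,-0.01],"twist":[0,0,0]},{"translation":[0,0,-0.01],"twist":[0,0,0]},{"translation":[0,0,-0.01],"twist":[0,0,0]}])

```text
t: 25.95
ee_pos: [540.0, 67.0, 281.2]
orientation: [2.192, 2.25, 0.0]
ft_force: [1.3, 0.2, -2.1]
width: 23.9
```

Request:
send_rows(commands=[{"translation":[0,0,-0.003],"twist":[0,0,0]},{"translation":[0,0,-0.006],"twist":[0,0,0]},{"translation":[0,0,-0.01],"twist":[0,0,0]},{"translation":[0,0,-0.01],"twist":[0,0,0]},{"translation":[0,0,-0.01],"twist":[0,0,0]},{"translation":[0,0,-0.01],"twist":[0,0,0]},{"translation":[0,0,-0.01],"twist":[0,0,0]},{"translation":[0,0,-0.01],"twist":[0,0,0]},{"translation":[0,0,-0.01],"twist":[0,0,0]},{"translation":[0,0,-0.01],"twist":[0,0,0]}])

```text
t: 26.95
ee_pos: [540.0, 67.0, 280.2]
orientation: [2.192, 2.25, 0.0]
ft_force: [-0.1, -0.5, -2.2]
width: 24.1
```

Request:
send_rows(commands=[{"translation":[0,0,-0.003],"twist":[0,0,0]},{"translation":[0,0,-0.006],"twist":[0,0,0]},{"translation":[0,0,-0.01],"twist":[0,0,0]},{"translation":[0,0,-0.01],"twist":[0,0,0]},{"translation":[0,0,-0.01],"twist":[0,0,0]},{"translation":[0,0,-0.01],"twist":[0,0,0]},{"translation":[0,0,-0.01],"twist":[0,0,0]},{"translation":[0,0,-0.01],"twist":[0,0,0]},{"translation":[0,0,-0.01],"twist":[0,0,0]},{"translation":[0,0,-0.01],"twist":[0,0,0]}])

```text
t: 27.95
ee_pos: [540.0, 67.0, 279.2]
orientation: [-2.192, -2.25, -0.0]
ft_force: [0.4, 0.9, -1.4]
width: 23.7
```

```bash
python3 -c "
from h import *
force(5)"
```

```text
F [-0.17  0.04 -2.74] sd 0.34 pos [539.96  66.97 279.18] t 28.2 23.848098725733358
```

Request:
send_rows(commands=[{"translation":[0,0,-0.003],"twist":[0,0,0]},{"translation":[0,0,-0.006],"twist":[0,0,0]},{"translation":[0,0,-0.01],"twist":[0,0,0]},{"translation":[0,0,-0.01],"twist":[0,0,0]},{"translation":[0,0,-0.01],"twist":[0,0,0]},{"translation":[0,0,-0.01],"twist":[0,0,0]},{"translation":[0,0,-0.01],"twist":[0,0,0]},{"translation":[0,0,-0.01],"twist":[0,0,0]},{"translation":[0,0,-0.01],"twist":[0,0,0]},{"translation":[0,0,-0.01],"twist":[0,0,0]}])

```text
t: 29.2
ee_pos: [540.0, 67.0, 278.2]
orientation: [-2.192, -2.25, 0.0]
ft_force: [-0.1, 0.4, -3.0]
width: 24.2
```

Request:
send_rows(commands=[{"translation":[0,0,-0.003],"twist":[0,0,0]},{"translation":[0,0,-0.006],"twist":[0,0,0]},{"translation":[0,0,-0.01],"twist":[0,0,0]},{"translation":[0,0,-0.01],"twist":[0,0,0]},{"translation":[0,0,-0.01],"twist":[0,0,0]},{"translation":[0,0,-0.01],"twist":[0,0,0]},{"translation":[0,0,-0.01],"twist":[0,0,0]},{"translation":[0,0,-0.01],"twist":[0,0,0]},{"translation":[0,0,-0.01],"twist":[0,0,0]},{"translation":[0,0,-0.01],"twist":[0,0,0]}])

```text
t: 30.2
ee_pos: [540.0, 67.0, 277.2]
orientation: [2.192, 2.25, 0.0]
ft_force: [-0.4, -0.1, -0.9]
width: 24.0
```

```bash
python3 -c "
from h import *
force(5)"
```

```text
F [-0.03 -0.21 -0.61] sd 0.72 pos [539.98  66.98 277.18] t 30.45 23.796021922431727
```

Request:
send_rows(commands=[{"translation":[0,0,-0.002],"twist":[0,0,0]},{"translation":[0,0,-0.004],"twist":[0,0,0]},{"translation":[0,0,-0.004],"twist":[0,0,0]},{"translation":[0,0,-0.004],"twist":[0,0,0]},{"translation":[0,0,-0.004],"twist":[0,0,0]},{"translation":[0,0,-0.004],"twist":[0,0,0]},{"translation":[0,0,-0.004],"twist":[0,0,0]},{"translation":[0,0,-0.004],"twist":[0,0,0]},{"translation":[0,0,-0.004],"twist":[0,0,0]},{"translation":[0,0,-0.004],"twist":[0,0,0]}])

```text
t: 31.45
ee_pos: [540.0, 67.0, 276.8]
orientation: [2.192, 2.25, -0.0]
ft_force: [-1.8, -0.3, 1.4]
width: 23.9
```

```bash
python3 -c "
from h import *
force(5)"
```

```text
F [-0.69  0.02  1.24] sd 0.36 pos [539.98  66.97 276.79] t 31.7 23.417559267213605
```

Request:
send_rows(commands=[{"translation":[-0.01,0,-0.0005],"twist":[0,0,0]},{"translation":[-0.03,0,-0.0015],"twist":[0,0,0]},{"translation":[-0.05,-0.001,-0.0025],"twist":[0,0,0]},{"translation":[-0.07,-0.002,-0.0035],"twist":[0,0,0]},{"translation":[-0.09,-0.002,-0.0045],"twist":[0,0,0]},{"translation":[-0.11,-0.003,-0.005],"twist":[0,0,0]},{"translation":[-0.13,-0.003,-0.006],"twist":[0,0,0]},{"translation":[-0.14,-0.004,-0.0065],"twist":[0,0,0]},{"translation":[-0.15,-0.004,-0.007],"twist":[0,0,0]},{"translation":[-0.15,-0.004,-0.007],"twist":[0,0,0]}])

```text
t: 32.7
ee_pos: [524.9, 66.6, 276.1]
orientation: [-2.192, -2.25, 0.0]
ft_force: [1.7, 0.3, 1.6]
width: 23.9
```

```bash
python3 -c "
from h import *
force(5)"
```

```text
F [ 1.41 -0.1   1.11] sd 0.34 pos [524.91  66.58 276.05] t 32.95 23.7385364704309
```

Request:
send_rows(commands=[{"translation":[-0.01,0,-0.0005],"twist":[0,0,0]},{"translation":[-0.03,0,-0.0015],"twist":[0,0,0]},{"translation":[-0.05,-0.001,-0.0025],"twist":[0,0,0]},{"translation":[-0.07,-0.002,-0.0035],"twist":[0,0,0]},{"translation":[-0.09,-0.002,-0.0045],"twist":[0,0,0]},{"translation":[-0.11,-0.003,-0.0055],"twist":[0,0,0]},{"translation":[-0.13,-0.003,-0.0065],"twist":[0,0,0]},{"translation":[-0.15,-0.004,-0.0075],"twist":[0,0,0]},{"translation":[-0.17,-0.004,-0.0085],"twist":[0,0,0]},{"translation":[-0.18,-0.005,-0.009],"twist":[0,0,0]}])

```text
t: 33.95
ee_pos: [506.8, 66.1, 275.2]
orientation: [-2.192, -2.25, 0.0]
ft_force: [2.1, 0.9, 1.3]
width: 23.9
```

```bash
python3 -c "
from h import *
force(5)"
```

```text
F [1.33 0.22 2.  ] sd 0.64 pos [506.79  66.09 275.16] t 34.2 24.00814581585254
```

Request:
send_rows(commands=[{"translation":[-0.01,0,0],"twist":[0,0,0]},{"translation":[-0.03,0,-0.001],"twist":[0,0,0]},{"translation":[-0.05,-0.001,-0.002],"twist":[0,0,0]},{"translation":[-0.07,-0.002,-0.003],"twist":[0,0,0]},{"translation":[-0.09,-0.002,-0.004],"twist":[0,0,0]},{"translation":[-0.11,-0.003,-0.005],"twist":[0,0,0]},{"translation":[-0.13,-0.003,-0.006],"twist":[0,0,0]},{"translation":[-0.15,-0.004,-0.007],"twist":[0,0,0]},{"translation":[-0.17,-0.004,-0.008],"twist":[0,0,0]},{"translation":[-0.19,-0.005,-0.009],"twist":[0,0,0]}])

```text
t: 35.2
ee_pos: [487.8, 65.6, 274.3]
orientation: [2.192, 2.25, 0.0]
ft_force: [1.9, 0.7, 1.9]
width: 23.9
```

```bash
python3 -c "
from h import *
force(6);e=grab('scene','s4')
b=cv2.imread('pics/s4.png')[150:250,215:325]
cv2.imwrite('pics/c5.png',cv2.resize(b,(660,600),interpolation=cv2.INTER_CUBIC))"
```

```text
F [1.52 0.21 1.67] sd 0.59 pos [487.63  65.57 274.19] t 35.5 23.68306140923381
```

View pics/c5.png

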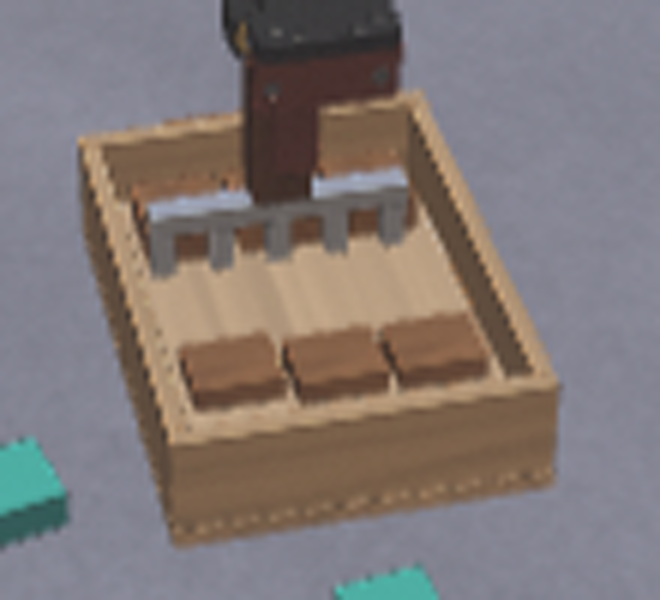

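The chunks are all flat: thick row at the near end, thin row undisturbed. Now I'll back off, lift and carry the rake home.

Request:
send_rows(commands=[{"translation":[0.02,0,0.005],"twist":[0,0,0]},{"translation":[0.04,0,0.02],"twist":[0,0,0]},{"translation":[0.04,0,0.08],"twist":[0,0,0]},{"translation":[0.04,0,0.18],"twist":[0,0,0]},{"translation":[0.04,0,0.29],"twist":[0,0,0]},{"translation":[0.04,0,0.4],"twist":[0,0,0]},{"translation":[0.04,0,0.51],"twist":[0,0,0]},{"translation":[0.04,0,0.62],"twist":[0,0,0]},{"translation":[0.04,0,0.72],"twist":[0,0,0]},{"translation":[0.04,0,0.8],"twist":[0,0,0]}])

```text
t: 36.55
ee_pos: [492.0, 65.6, 355.4]
orientation: [2.192, 2.25, 0.001]
ft_force: [-0.6, -0.1, -2.5]
width: 23.8
```

Request:
send_rows(commands=[{"translation":[-0.005,-0.04,0],"twist":[0,0,-0.01]},{"translation":[-0.01,-0.12,0],"twist":[0,0,-0.03]},{"translation":[-0.02,-0.2,0],"twist":[0,0,-0.05]},{"translation":[-0.03,-0.29,0],"twist":[0,0,-0.07]},{"translation":[-0.04,-0.37,0],"twist":[0,0,-0.09]},{"translation":[-0.05,-0.46,0],"twist":[0,0,-0.11]},{"translation":[-0.06,-0.54,0],"twist":[0,0,-0.13]},{"translation":[-0.07,-0.63,0],"twist":[0,0,-0.15]},{"translation":[-0.08,-0.71,0],"twist":[0,0,-0.17]},{"translation":[-0.09,-0.8,0],"twist":[0,0,-0.176]}])

```text
t: 37.55
ee_pos: [482.9, -15.1, 354.3]
orientation: [-2.29, -2.151, -0.0]
ft_force: [-0.3, 0.2, -2.5]
width: 24.2
```

Request:
send_rows(commands=[{"translation":[-0.01,-0.08,0],"twist":[0,0,0]},{"translation":[-0.02,-0.16,0],"twist":[0,0,0]},{"translation":[-0.03,-0.24,0],"twist":[0,0,0]},{"translation":[-0.04,-0.32,0],"twist":[0,0,0]},{"translation":[-0.05,-0.4,0],"twist":[0,0,0]},{"translation":[-0.06,-0.48,0],"twist":[0,0,0]},{"translation":[-0.07,-0.56,0],"twist":[0,0,0]},{"translation":[-0.08,-0.64,0],"twist":[0,0,0]},{"translation":[-0.085,-0.72,0],"twist":[0,0,0]},{"translation":[-0.09,-0.8,0],"twist":[0,0,0]}])

```text
t: 38.55
ee_pos: [473.9, -95.1, 354.3]
orientation: [2.289, 2.151, 0.0]
ft_force: [0.3, 1.0, -2.7]
width: 23.8
```

Request:
send_rows(commands=[{"translation":[-0.01,-0.08,0],"twist":[0,0,0]},{"translation":[-0.02,-0.16,0],"twist":[0,0,0]},{"translation":[-0.03,-0.24,0],"twist":[0,0,0]},{"translation":[-0.04,-0.32,0],"twist":[0,0,0]},{"translation":[-0.05,-0.4,0],"twist":[0,0,0]},{"translation":[-0.06,-0.48,0],"twist":[0,0,0]},{"translation":[-0.07,-0.56,0],"twist":[0,0,0]},{"translation":[-0.08,-0.64,0],"twist":[0,0,0]},{"translation":[-0.085,-0.72,0],"twist":[0,0,0]},{"translation":[-0.09,-0.8,0],"twist":[0,0,0]}])

```text
t: 39.55
ee_pos: [464.9, -175.1, 354.3]
orientation: [2.289, 2.152, 0.0]
ft_force: [0.4, -0.2, -2.7]
width: 23.8
```

Request:
send_rows(commands=[{"translation":[-0.01,-0.08,0],"twist":[0,0,0]},{"translation":[-0.02,-0.16,0],"twist":[0,0,0]},{"translation":[-0.03,-0.24,0],"twist":[0,0,0]},{"translation":[-0.04,-0.32,0],"twist":[0,0,0]},{"translation":[-0.05,-0.4,0],"twist":[0,0,0]},{"translation":[-0.06,-0.49,0],"twist":[0,0,0]},{"translation":[-0.065,-0.58,0],"twist":[0,0,0]},{"translation":[-0.07,-0.67,0],"twist":[0,0,0]},{"translation":[-0.07,-0.74,0],"twist":[0,0,0]},{"translation":[-0.07,-0.77,0],"twist":[0,0,0]}])

```text
t: 40.55
ee_pos: [458.0, -252.2, 354.3]
orientation: [2.29, 2.151, 0.0]
ft_force: [0.6, -0.4, -2.6]
width: 24.0
```

Run:
```python
from h import *
d=force(3);o=ctrl.get_obs();print(o['orientation'])
grab('scene','s5'); grab('top','t5')
a=cv2.imread('pics/s5.png')[130:230,100:200]; b=cv2.imread('pics/t5.png')[140:260,190:310]
cv2.imwrite('pics/c6.png',np.hstack([cv2.resize(x,(400,400),interpolation=cv2.INTER_CUBIC) for x in(a,b)]))
```

```text
F [ 0.04 -0.04 -2.6 ] sd 0.16 pos [ 457.97 -251.86  354.23] t 40.7 24.02906181262913
[-2.28939840e+00 -2.15091410e+00 -3.62768221e-05]
```

View pics/c6.png

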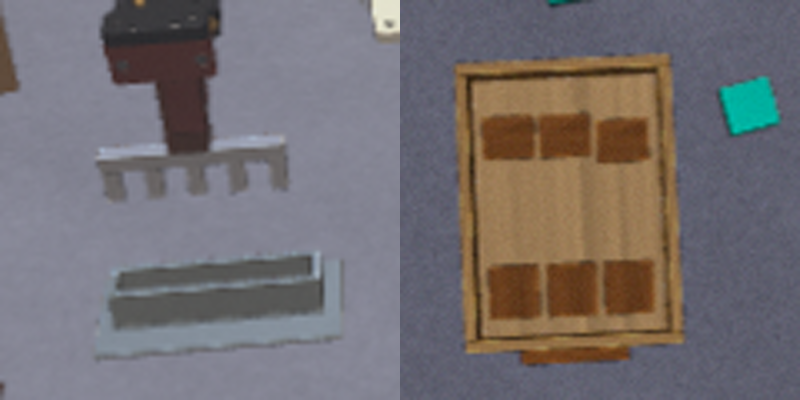

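Both rows lie flat, thick at the near end (y≈290) and thin at the far end (y≈137). The rake is upright above the stand, so I'll lower it.

Request:
send_rows(commands=[{"translation":[0,0,-0.04],"twist":[0,0,0]},{"translation":[0,0,-0.1],"twist":[0,0,0]},{"translation":[0,0,-0.18],"twist":[0,0,0]},{"translation":[0,0,-0.26],"twist":[0,0,0]},{"translation":[0,0,-0.34],"twist":[0,0,0]},{"translation":[0,0,-0.42],"twist":[0,0,0]},{"translation":[0,0,-0.5],"twist":[0,0,0]},{"translation":[0,0,-0.58],"twist":[0,0,0]},{"translation":[0,0,-0.65],"twist":[0,0,0]},{"translation":[0,0,-0.68],"twist":[0,0,0]}])

```text
t: 41.8
ee_pos: [457.8, -251.3, 285.4]
orientation: [-2.288, -2.151, 0.001]
ft_force: [-0.0, -0.1, -1.9]
width: 23.8
```

Request:
send_rows(commands=[{"translation":[0,0,-0.04],"twist":[0,0,0]},{"translation":[0,0,-0.08],"twist":[0,0,0]},{"translation":[0,0,-0.12],"twist":[0,0,0]},{"translation":[0,0,-0.16],"twist":[0,0,0]},{"translation":[0,0,-0.2],"twist":[0,0,0]},{"translation":[0,0,-0.24],"twist":[0,0,0]},{"translation":[0,0,-0.28],"twist":[0,0,0]},{"translation":[0,0,-0.31],"twist":[0,0,0]},{"translation":[0,0,-0.33],"twist":[0,0,0]},{"translation":[0,0,-0.34],"twist":[0,0,0]}])

```text
t: 42.8
ee_pos: [457.9, -251.4, 252.0]
orientation: [-2.289, -2.151, 0.0]
ft_force: [0.1, -1.0, -2.2]
width: 23.8
```

```bash
python3 -c "
from h import *
force(4)"
```

```text
F [-0.03  0.08 -2.53] sd 0.47 pos [ 457.98 -251.42  252.22] t 43.0 24.111817547280204
```

Request:
send_rows(commands=[{"translation":[0,0,-0.005],"twist":[0,0,0]},{"translation":[0,0,-0.005],"twist":[0,0,0]},{"translation":[0,0,-0.005],"twist":[0,0,0]},{"translation":[0,0,-0.005],"twist":[0,0,0]},{"translation":[0,0,-0.005],"twist":[0,0,0]},{"translation":[0,0,-0.005],"twist":[0,0,0]},{"translation":[0,0,-0.005],"twist":[0,0,0]},{"translation":[0,0,-0.005],"twist":[0,0,0]},{"translation":[0,0,-0.005],"twist":[0,0,0]},{"translation":[0,0,-0.005],"twist":[0,0,0]}], grip=-1)

```text
t: 44.0
ee_pos: [458.0, -251.4, 251.8]
orientation: [-2.289, -2.152, 0.0]
ft_force: [-0.7, -0.4, 0.2]
width: 87.7
```

Request:
send_rows(commands=[{"translation":[0,0,0.04],"twist":[0,0,0]},{"translation":[0,0,0.12],"twist":[0,0,0]},{"translation":[0,0,0.23],"twist":[0,0,0]},{"translation":[0,0,0.34],"twist":[0,0,0]},{"translation":[0,0,0.45],"twist":[0,0,0]},{"translation":[0,0,0.56],"twist":[0,0,0]},{"translation":[0,0,0.67],"twist":[0,0,0]},{"translation":[0,0,0.78],"twist":[0,0,0]},{"translation":[0,0,0.9],"twist":[0,0,0]},{"translation":[0,0,1],"twist":[0,0,0]}])

```text
t: 45.0
ee_pos: [458.0, -251.4, 352.9]
orientation: [2.289, 2.151, 0.0]
ft_force: [0.4, 0.7, 0.2]
width: 87.8
```

Request:
send_rows(commands=[{"translation":[0,0,0.04],"twist":[0,0,0]},{"translation":[0,0,0.12],"twist":[0,0,0]},{"translation":[0,0,0.2],"twist":[0,0,0]},{"translation":[0,0,0.3],"twist":[0,0,0]},{"translation":[0,0,0.4],"twist":[0,0,0]},{"translation":[0,0,0.48],"twist":[0,0,0]},{"translation":[0,0,0.5],"twist":[0,0,0]},{"translation":[0,0,0.5],"twist":[0,0,0]},{"translation":[0,0,0.5],"twist":[0,0,0]},{"translation":[0,0,0.5],"twist":[0,0,0]}])

```text
t: 46.0
ee_pos: [457.8, -251.3, 401.3]
orientation: [-2.289, -2.151, 0.0]
ft_force: [0.1, 0.2, 0.2]
width: 88.1
```

Run:
```python
from h import *
print(ctrl.get_obs()['t'])
grab('scene','s6')
a=cv2.imread('pics/s6.png')[100:280,90:330]
cv2.imwrite('pics/c7.png',cv2.resize(a,(800,600),interpolation=cv2.INTER_CUBIC))
```

```text
46.0
```

View pics/c7.png

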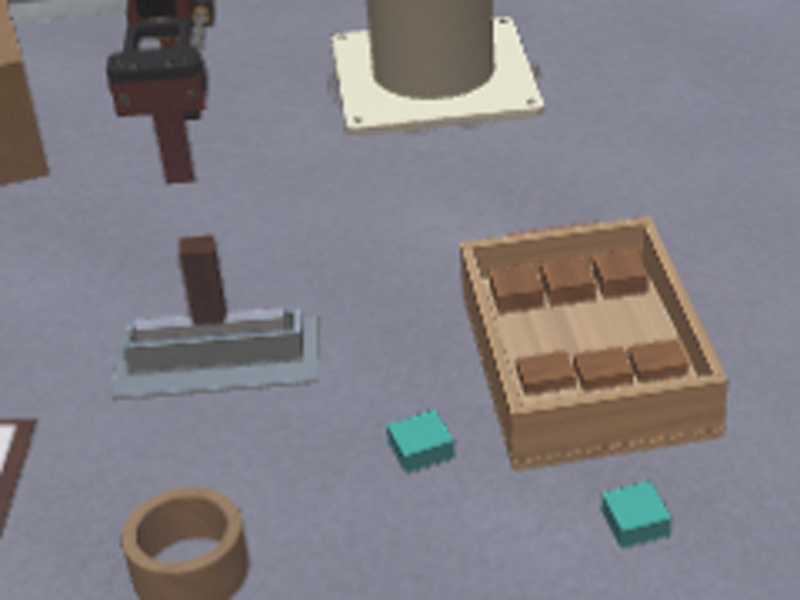

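The rake stands in the trough and both rows are in place. One numeric check against the starting picture before I hand in.

Run:
```python
from h import *
for f in('scene0','s6'):
    d=load(f); i=d['img'][165:200,135:170].astype(int)
    m=(i.sum(2)<190)&(i[...,0]>i[...,2]+5)
    ys,xs=np.nonzero(m); r=[(y,round(xs[ys==y].mean(),1)) for y in range(ys.min(),ys.max()+1,4) if (ys==y).any()]
    print(f,m.sum(),ys.min()+165,ys.max()+165,r)
    top=pt(d,[(xs[ys<ys.min()+4].mean()+135,ys.min()+167)],126); print('grip top',top.round(1))
g=lambda f:load(f)['img'].astype(int)
D=abs(g('scene0')-g('s6')).max(2); print('tubs diff',(D[150:235,330:400]>40).sum(),'tape diff',(D[240:290,120:170]>40).sum())
```

```text
scene0 216 173 196 [(8, np.float64(18.0)), (12, np.float64(14.0)), (16, np.float64(14.5)), (20, np.float64(15.5)), (24, np.float64(16.5)), (28, np.float64(16.5))]
grip top [[ 474.  -251.5  126. ]]
s6 212 175 196 [(10, np.float64(18.5)), (14, np.float64(14.5)), (18, np.float64(15.5)), (22, np.float64(16.5)), (26, np.float64(16.5)), (30, np.float64(17.0))]
grip top [[ 483.5 -251.7  126. ]]
tubs diff 0 tape diff 0
```

```bash
python3 -c "
from h import *
print(ctrl.close_job())"
```

```text
the job is handed in; nothing more can be done
None
```

The job is done and handed in after about 46 s of the 72 s allowed. `close_job` gives no verdict, so the results below are from my own checks.

- **Skimming:** I took the rake by its two x faces and skimmed the three thick chunks off at a tip height of about 54 mm. The thin ones stayed lying at the far end.
- **Drawing:** I felt for the board and found it at about 31.7 mm at tray x +10. I then drew the tines to tray x −43, following a slope of about 0.047. The vertical force was 3.3–4.2 N at each stop, against the 10 N limit. I only sampled it at the stops, not continuously.
- **Chunks:** the last pictures show two flat rows of three, with the thick centres at about tray x −70 mm (estimated from where the rake stopped).
- **Rake:** it stands in its trough, released, with the gripper about 150 mm higher than at release.
- **Bystanders:** before and after pictures show no change around the tubs and the tape.

**Disagreement:** in the final image the grip top sits about 2 px lower than at the start. That could be a lean of up to about 0.1 rad against the trough wall, within the 0.35 rad allowed.

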